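Seat the whetstone with the quick clamp and back the jaw off

ROBOT

A 6-joint arm with a two-finger parallel gripper is mounted at the origin on a cart in front of the work surface, level with it; the furniture and walls round the work are solid. World frame = base frame: x ahead of the robot, y to its left, z up, the work surface at z = 0. Lengths are in m, angles in rad, forces in N, time in s.
With the tool pointing down it reaches from about 0.4 to 0.925 m from the base axis. Payload 3.4 kg.
Tool frame: the origin (TCP) lies at the very end of the fingers, on their centre line; the grasp point (between the pads) lies 19 mm behind it; z points along the fingers, y is the line along which they close (so a half turn about z gives the same grasp; the last joint's range is limited). The gripper opens to 85 mm and grips with 20 to 120 N. Pads are 22 mm wide; open, the fingers measure 114 mm over their backs; the gripper's body (76 mm by 85 mm) begins 54 mm behind the grasp point. The pads swing forward as they close: fully open they stand 13 mm farther back than shut.
Start: joints at [1.194, 0.307, 1.506, -0, 1.328, -0.073], TCP at [0.172, 0.549, 0.231] pointing down, gripper open.
Joint ranges: [-3.12, 3.12], [-1.05, 2.28], [0.14, 2.33], [-1.42, 4.57], [0.1, 2.73], [-2.68, 2.68]. Speed limits (rad/s): [2.57, 2.57, 3.14, 3.14, 3.14, 3.14].

INTERFACE

Orientations are given as a rotation vector (axis times angle).
In Python, from plant import get_state, snapshot, hand_in gives the robot as it stands.
- The arm moves only by the shell command python3 -m pendant 'ROWS'. ROWS is JSON, a list of rows, each an object of numbers: "x", "y", "z": the shift along the tool's x, y, z in cm; "rx", "ry", "rz": the turn, a rotation vector about the tool's x, y, z in rad; "jaw": the finger opening in cm, from 0 to 8.54. A call has 1 to 20 rows; each row is the pose to reach, as a shift and turn from the pose commanded when the call began, along the tool's axes at that moment; what a row does not reach only later rows make up. A row lasts 1/10 s, in which the tool goes at most 50 mm and 8.59 degrees, less where a joint would pass 70% of its speed; a pose out of reach is approached as far as the arm can. A call with a gripper value outside its range is refused whole. The fingers move at their own pace and stop on an object; the grip force is fixed at half the most. Time passes only in rows, so rows that repeat a pose let the fingers close. It gives the time, the measured TCP pose, the force, the opening and the grip force at its end, in the units of the state.
- get_state(): the state, without advancing time (a new reading comes with each control period).
- snapshot(name): name is "scene" or "top" or "wrist"; returns a dict with "pixels" (480x640x3 uint8, red, green, blue), "K" (3x3 intrinsics, pixels), "k1" (the pictures are not rectified: a ray, as slopes to the right and down, at radius r is drawn at 1 + k1 r^2 times it, then the intrinsics apply), "world_from_camera" (4x4, takes a point from camera to world coordinates); the wrist camera has in their place "T_tool_cam" (4x4, takes a point from camera to tool coordinates, whose origin is the TCP and whose axes are the flange's). Camera axes: x right, y up, looking along -z (the intrinsics and any distortion apply to the point x, -y, -z); pixel columns grow to the right and rows downward; lengths in m; the calibration is good to about 2 mm. A picture is of the moment at which its call begins: read the wrist's pose just before it. There is no depth.
- hand_in(): hands the job in; it is judged then, once.
The state is a dict: "time_s": time; "joint_positions": joint angles; "joint_vel": joint speeds; "effort": joint torques, N m; "tcp_pos": TCP position; "eef_rot": TCP orientation; "wrist_force": force on the tool from outside, world axes, zero at the start; "moment": the same for the moment, N m; "grip_width": finger opening in m; "gripper_force": force on a finger pad.
Only numpy, scipy, OpenCV 4.12 (cv2) and the standard library are available. Lean on these libraries where they do the work, as an engineer would, in place of code of your own. Each camera call takes 0.05 s, during which the arm holds its last target. There are 200 camera calls.

TASK

Use the blue quick clamp to press the blue-grey whetstone home: pump its orange trigger until the jaw has pushed the stone fully against the end stop of its wooden holder. Then press the black release lever so that the jaw slides all the way back, leaving the stone seated. Work only the trigger and the lever: do not push the stone or the jaw by hand.

Things in the scene. Friction and masses are not known exactly. Their poses are not given: they have to be found in the camera images.
- trigger_pad (a point): Top centre of the orange trigger's pad (36 x 44 mm), the higher of the clamp's levers, 137 mm above the bench. Press it straight down 44 mm to its stop (5 to 22 N): the jaw advances 24 mm and a ratchet holds it; the pad's centre swings 9 mm away from the jaw. It springs up when let go; let it come right up before the next stroke. With the stone home a spring gives way, the jaw stays.
- release_pad (a point): Top centre of the small black release lever's pad (30 x 26 mm), 80 mm above the bench, behind and below the trigger, 67 mm farther from the jaw. Pressed straight down 12 to 15 mm to its stop (3 to 6 N), with the trigger up, it frees the ratchet and a spring slides the jaw back in about 1 s: keep it down meanwhile.
- jaw (a joint): Travel of the blue jaw (46 mm wide, with a black rubber face), in m: 0 fully back, grows as it advances; about 0.060 when it holds the stone against the stop (it may rest up to 12 mm behind the stone once the trigger is up); its limit is 0.075.
- whetstone: Loose blue-grey sharpening stone, 50 x 150 x 25 mm, lying lengthwise between the low wooden rails of the holder on the clamp's board. Origin: centre of its underside; its y axis is its length.
- stop (a point): Middle of the lower edge of the end stop's face, at the far end of the holder. Its x axis points horizontally the way the jaw advances (from release pad and trigger to the stop), z up. With the stone home, the stone's origin lies 75 mm before it (x = -0.075 in this frame). The clamp's board is 430 x 100 mm.

How it is judged:
On the way:
1. a stroke of the trigger pushes the stone fully against the end stop (gap under 6 mm) (x of whetstone in the frame of stop above -0.081 m and distance of trigger_pad from where it was at the start of the episode above 0.008 m), for 0.05 s.
At the end, for the whole second after the job is handed in: The whetstone's end is within 8 mm of the end stop and at rest, and the jaw is within 8 mm of fully back. On the way a trigger stroke has pushed the stone to within 6 mm of the stop (x of whetstone in the frame of stop above -0.083 m and value of joint jaw below 0.008 m and linear speed of whetstone below 0.02 m/s); the robot touches nothing.
It fails at once if the robot pushes the stone itself (contact force between any of the arm, the fingers and whetstone above 2 N).
It fails at once if the robot pushes the jaw itself (contact force between any of the arm, the fingers and jaw above 2 N).
It also fails if it takes over 48 s, if anything falls off the work surface, if the arm or the gripper's body presses on something with over 40 N, if the wrist force passes 120 N, or if a joint passes its speed limit or range.

## Working session

There is one attempt and no reset: what is moved stays moved. The work goes in short steps, Python scripts to look and compute and a shell command to move; the robot and the scene stay as the last step left them, time stands still between calls to the robot, and variables do not carry over. Pictures are saved under pics/ and viewed, at most 10 in all, crops included, and the job is handed in when it is done.

```bash
mkdir -p pics; cat > h.py <<'E'
import numpy as np,cv2,pickle
from plant import get_state,snapshot
def shot(n,f):
    s=get_state();d=snapshot(n);cv2.imwrite('pics/'+f+'.png',d['pixels'][:,:,::-1]);d['s']=s;pickle.dump(d,open('pics/'+f+'.pkl','wb'));return d
def ray(d,u,v):
    K=d['K'];p=np.array([(u-K[0,2])/K[0,0],(v-K[1,2])/K[1,1]]);q=p.copy()
    for _ in range(20):q=p/(1+d['k1']*(q@q))
    T=d['world_from_camera'];return T[:3,3],T[:3,:3]@np.array([q[0],-q[1],-1])
def at(d,u,v,z):
    o,r=ray(d,u,v);return o+r*(z-o[2])/r[2]
E
python3 - <<'E'
from h import *
for n in('scene','top'):
    d=shot(n,n+'0');print(d['K'],d['k1'],d['world_from_camera'])
s=get_state();print(s)
E
```

```text
[[453.03109578   0.         313.4898767 ]
 [  0.         453.03109578 242.64268897]
 [  0.           0.           1.        ]] -0.019811161882460408 [[ 0.74150759  0.47316145 -0.47569395  0.09790407]
 [-0.67081782  0.5090494  -0.53932566 -0.45756276]
 [-0.01303639  0.71901805  0.69486913  0.73271619]
 [ 0.          0.          0.          1.        ]]
[[443.66952523   0.         328.1035317 ]
 [  0.         443.66952523 235.86635235]
 [  0.           0.           1.        ]] -0.0011726236984919709 [[ 0.02286028  0.99827271 -0.05412019  0.44044124]
 [-0.99955013  0.02387375  0.01815432  0.00699221]
 [ 0.01941501  0.05368083  0.99836938  0.96162628]
 [ 0.          0.          0.          1.        ]]
{'time_s': 0.1, 'joint_positions': array([ 1.19351313e+00,  3.07516420e-01,  1.50753216e+00, -3.64832093e-06,
        1.32838917e+00, -7.35141382e-02]), 'joint_vel': array([ 0.00194144, -0.00196026, -0.00191359, -0.00099178,  0.00135606,
       -0.00014486]), 'effort': array([ 6.95281324e-04, -4.58528960e+01, -2.52609551e+01,  2.17957736e-04,
        5.52962054e-03,  1.61867524e-05]), 'tcp_pos': array([0.17179847, 0.54809043, 0.2304667 ]), 'eef_rot': array([-4.75263424e-01, -3.10502044e+00,  2.82584228e-03]), 'wrist_force': array([0.41668414, 0.72469771, 0.52011857]), 'moment': array([ 0.0073147 ,  0.02931878, -0.02208785]), 'gripper_force': 0.0, 'grip_width': 0.0857987176493137}
```

View pics/top0.png

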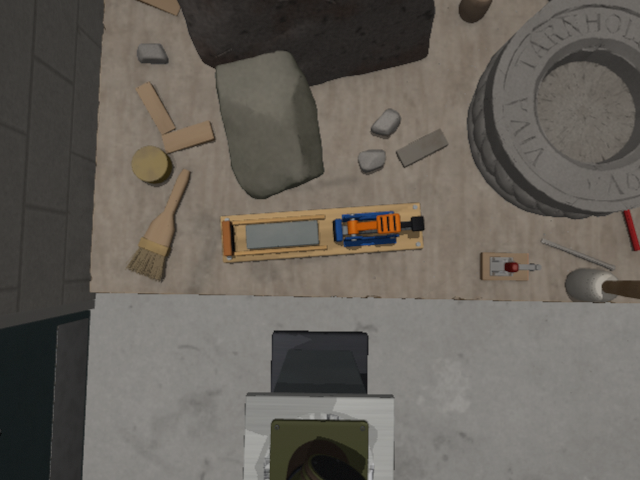

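View pics/scene0.png

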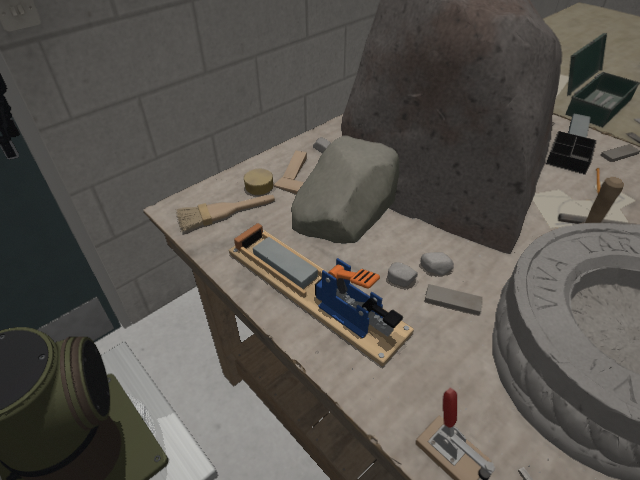

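The top view shows the clamp: the stop is at (227,238), the stone at (283,235), the orange pad near (389,224) and the black release pad near (417,223). The rotation direction is clear. I'll enlarge this area.

```bash
python3 - <<'E'
from h import *
a=cv2.imread('pics/top0.png')[195:270,215:435];a=cv2.resize(a,None,fx=3.6,fy=3.6,interpolation=3)
b=cv2.imread('pics/scene0.png')[220:365,225:420];b=cv2.resize(b,None,fx=2.2,fy=2.2,interpolation=3)
c=np.zeros((a.shape[0]+b.shape[0],800,3),np.uint8);c[:a.shape[0],:a.shape[1]]=a;c[a.shape[0]:,:b.shape[1]]=b
cv2.imwrite('pics/z.png',c);print(a.shape,b.shape)
E
```

```text
(270, 792, 3) (319, 429, 3)
```

View pics/z.png

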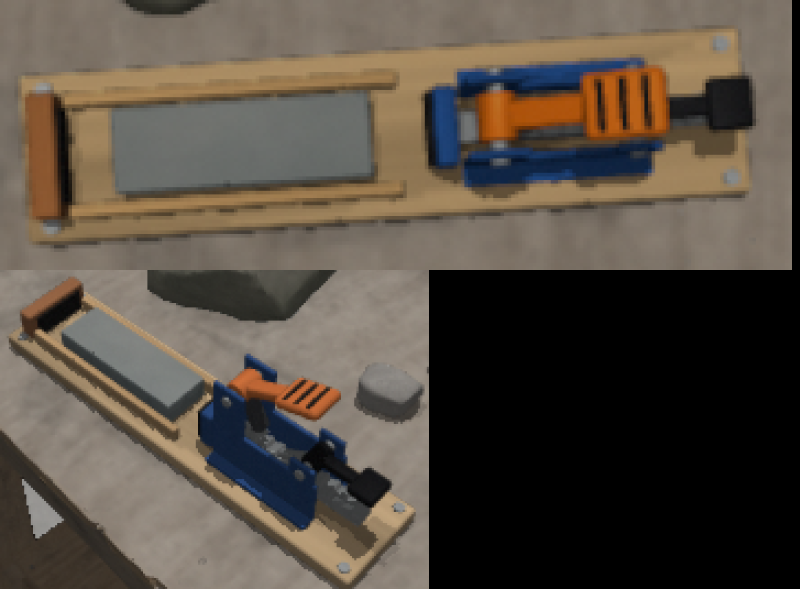

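The enlargement (zoom pixels) shows the orange pad centred near (626,103) and the black pad near (730,103) from the top. In the scene view they are near (307,397) and (360,484).

```bash
python3 - <<'E'
from h import *
t=pickle.load(open('pics/top0.pkl','rb'));s=pickle.load(open('pics/scene0.pkl','rb'))
T=lambda x,y:(215+(x-1.3)/3.6,195+(y-1.3)/3.6); S=lambda x,y:(225+x/2.2-.3,220+(y-270)/2.2-.3)
for n,a,b,z in(('trig',(626,103),(307,397),.137),('rel',(730,103),(360,484),.08)):
    print(n,at(t,*T(*a),z),at(s,*S(*b),z))
    A=[];B=[]
    for d,p in((t,T(*a)),(s,S(*b))):
        o,r=ray(d,*p);r/=np.linalg.norm(r);P=np.eye(3)-np.outer(r,r);A.append(P);B.append(P@o)
    print('tri',np.linalg.solve(sum(A),sum(B)))
a,b=[at(t,*T(*p),.02) for p in((20,77),(738,29))];c,e=[at(t,*T(*p),.02) for p in((32,243),(750,192))]
print(b-a,e-c,np.degrees(np.arctan2(*(a-b)[:2])),np.degrees(np.arctan2(*(c-e)[:2])))
E
```

```text
trig [ 0.51145902 -0.12041716  0.137     ] [ 0.5120245  -0.12065622  0.137     ]
tri [ 0.51166773 -0.12058508  0.13715271]
rel [ 0.51778705 -0.18719162  0.08      ] [ 0.51479107 -0.18148765  0.08      ]
tri [ 0.51527118 -0.1844764   0.08325882]
[ 0.03921278 -0.42434962  0.        ] [ 0.03976466 -0.42212194  0.        ] -5.279525630822702 -5.381485911882055
```

```bash
cat >> h.py <<'E'
from scipy.spatial.transform import Rotation as R
def rel(*ps):
    s=get_state();r=R.from_rotvec(s['eef_rot']);print(s['time_s'],s['tcp_pos'],s['wrist_force'],r.as_matrix()[:,1])
    for p in ps: print(p,np.round(r.inv().apply(np.array(p)-s['tcp_pos'])*100,2))
    Y=np.array([.996,.093,0]);X=np.cross(Y,[0,0,-1]);g=R.from_matrix(np.c_[X,Y,[0,0,-1]]);print('rot',(r.inv()*g).as_rotvec())
E
python3 -c "
from h import *
rel((.42,.2,.23),(.512,-.12,.2))"
```

```text
0.1 [0.17179847 0.54809043 0.2304667 ] [0.41668414 0.72469771 0.52011857] [ 0.29911736  0.95421456 -0.00184038]
(0.42, 0.2, 0.23) [-34.1  -25.79   0.09]
(0.512, -0.12, 0.2) [-52.45 -53.57   3.14]
rot [-1.70147921e-03  9.63761956e-04  1.17392425e+00]
```

```bash
python3 -m pendant '[{"x":-3.4,"y":-2.6,"rz":0.12,"jaw":0},{"x":-6.8,"y":-5.2,"rz":0.24,"jaw":0},{"x":-10.2,"y":-7.7,"rz":0.36,"jaw":0},{"x":-13.6,"y":-10.3,"rz":0.48,"jaw":0},{"x":-17,"y":-12.9,"rz":0.6,"jaw":0},{"x":-20.4,"y":-15.5,"rz":0.72,"jaw":0},{"x":-23.9,"y":-18,"rz":0.84,"jaw":0},{"x":-27.3,"y":-20.6,"rz":0.96,"jaw":0},{"x":-34.1,"y":-25.8,"rz":1.06,"jaw":0},{"x":-36.7,"y":-29.8,"rz":1.174,"jaw":0},{"x":-39.3,"y":-33.7,"rz":1.174,"jaw":0},{"x":-42,"y":-37.7,"z":1,"rz":1.174,"jaw":0},{"x":-44.6,"y":-41.7,"z":1.5,"rz":1.174,"jaw":0},{"x":-47.2,"y":-45.6,"z":2,"rz":1.174,"jaw":0},{"x":-49.8,"y":-49.6,"z":2.5,"rz":1.174,"jaw":0},{"x":-52.45,"y":-53.57,"z":3.1,"rz":1.174,"jaw":0},{"x":-52.45,"y":-53.57,"z":3.1,"rz":1.174,"jaw":0},{"x":-52.45,"y":-53.57,"z":3.1,"rz":1.174,"jaw":0}]'; python3 -c "
from h import *
rel((.512,-.12,.14),(.512,-.12,.093),(.513,-.127,.093))"
```

```text
0.1 [0.17179847 0.54809043 0.2304667 ] [0.41668414 0.72469771 0.52011857] [ 0.29911736  0.95421456 -0.00184038]
(0.512, -0.12, 0.14) [-52.45 -53.56   9.14]
(0.512, -0.12, 0.093) [-52.45 -53.55  13.84]
(0.513, -0.127, 0.093) [-52.75 -54.19  13.84]
rot [-1.70147921e-03  9.63761956e-04  1.17392425e+00]validation failed for argument at $[0]...
```

```bash
python3 -m pendant '[{"x":-3.4,"y":-2.6,"z":0,"rx":0,"ry":0,"rz":0.12,"jaw":0}]'; python3 -m pendant --help | head -30
```

```text
time_s: 0.2
tcp_pos: [0.1953, 0.5168, 0.2307]
eef_rot: [-0.658, -3.07, -0.004]
wrist_force: [1.3, -1.0, 0.2]
grip_width: 0.0732
gripper_force: 0.0invalid input: not JSON, or not a number
```

All keys are required. I'll recompute the offsets from here.

```bash
python3 -c "
from h import *
rel((.42,.2,.23),(.512,-.12,.2))"
```

```text
0.2 [0.19534268 0.51678221 0.23070187] [ 1.31107201 -0.96436285  0.21925608] [0.40971147 0.91221313 0.00192935]
(0.42, 0.2, 0.23) [-3.347e+01 -1.969e+01 -3.000e-02]
(0.512, -0.12, 0.2) [-54.98 -45.12   2.87]
rot [ 7.06900203e-04 -2.80215879e-03  1.05555541e+00]
```

```bash
python3 -m pendant '[{"x":-4.2,"y":-2.5,"z":0,"rx":0,"ry":0,"rz":0.13,"jaw":0},{"x":-8.4,"y":-4.9,"z":0,"rx":0,"ry":0,"rz":0.26,"jaw":0},{"x":-12.6,"y":-7.4,"z":0,"rx":0,"ry":0,"rz":0.39,"jaw":0},{"x":-16.7,"y":-9.8,"z":0,"rx":0,"ry":0,"rz":0.52,"jaw":0},{"x":-20.9,"y":-12.3,"z":0,"rx":0,"ry":0,"rz":0.65,"jaw":0},{"x":-25.1,"y":-14.8,"z":0,"rx":0,"ry":0,"rz":0.78,"jaw":0},{"x":-29.3,"y":-17.2,"z":0,"rx":0,"ry":0,"rz":0.91,"jaw":0},{"x":-33.5,"y":-19.7,"z":0,"rx":0,"ry":0,"rz":1.0,"jaw":0},{"x":-36.5,"y":-23.3,"z":0,"rx":0,"ry":0,"rz":1.055,"jaw":0},{"x":-39.6,"y":-27,"z":0.5,"rx":0,"ry":0,"rz":1.055,"jaw":0},{"x":-42.7,"y":-30.6,"z":1,"rx":0,"ry":0,"rz":1.055,"jaw":0},{"x":-45.8,"y":-34.2,"z":1.5,"rx":0,"ry":0,"rz":1.055,"jaw":0},{"x":-48.8,"y":-37.9,"z":2,"rx":0,"ry":0,"rz":1.055,"jaw":0},{"x":-51.9,"y":-41.5,"z":2.5,"rx":0,"ry":0,"rz":1.055,"jaw":0},{"x":-55,"y":-45.1,"z":2.8,"rx":0,"ry":0,"rz":1.055,"jaw":0},{"x":-55,"y":-45.1,"z":2.8,"rx":0,"ry":0,"rz":1.055,"jaw":0},{"x":-55,"y":-45.1,"z":2.8,"rx":0,"ry":0,"rz":1.055,"jaw":0}]'; python3 -c "
from h import *
rel((.512,-.12,.14),(.512,-.12,.093),(.513,-.127,.093))
w=shot('wrist','w1')"
```

```text
time_s: 1.9
tcp_pos: [0.5122, -0.1246, 0.2025]
eef_rot: [-2.119, -2.317, 0.001]
wrist_force: [-0.3, 0.2, -0.3]
grip_width: 0.0
gripper_force: 0.0
1.9 [ 0.51221898 -0.12459358  0.20253924] [-0.3452795   0.21137217 -0.31074749] [ 0.9960362   0.08893496 -0.00157112]
(0.512, -0.12, 0.14) [0.45 0.03 6.25]
(0.512, -0.12, 0.093) [ 0.45  0.04 10.95]
(0.513, -0.127, 0.093) [-0.26  0.07 10.95]
rot [-0.00156898 -0.00105649 -0.00405164]
```

View pics/w1.png

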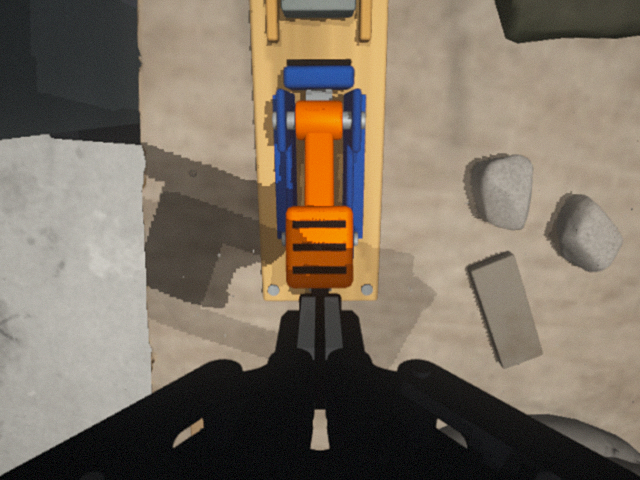

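The wrist view shows the fingertips in line with the orange pad, which is centred near (320,248). The TCP is about 4 mm behind the pad's centre, which suits the pad's swing. First stroke.

```bash
python3 -m pendant '[{"x":0.2,"y":0,"z":3,"rx":0,"ry":0,"rz":0,"jaw":0},{"x":0.2,"y":0,"z":5.5,"rx":0,"ry":0,"rz":0,"jaw":0},{"x":0.2,"y":0,"z":6.5,"rx":0,"ry":0,"rz":0,"jaw":0},{"x":0.1,"y":0,"z":7.5,"rx":0,"ry":0,"rz":0,"jaw":0},{"x":0,"y":0,"z":8.5,"rx":0,"ry":0,"rz":0,"jaw":0},{"x":-0.2,"y":0,"z":9.5,"rx":0,"ry":0,"rz":0,"jaw":0},{"x":-0.4,"y":0,"z":10.5,"rx":0,"ry":0,"rz":0,"jaw":0},{"x":-0.5,"y":0,"z":11,"rx":0,"ry":0,"rz":0,"jaw":0},{"x":-0.5,"y":0,"z":11.1,"rx":0,"ry":0,"rz":0,"jaw":0},{"x":-0.5,"y":0,"z":11.1,"rx":0,"ry":0,"rz":0,"jaw":0},{"x":-0.5,"y":0,"z":11.1,"rx":0,"ry":0,"rz":0,"jaw":0}]'
```

```text
time_s: 3.05
tcp_pos: [0.513, -0.1274, 0.0954]
eef_rot: [2.116, 2.322, 0.002]
wrist_force: [-6.5, 3.4, 20.6]
grip_width: -0.0001
gripper_force: 9.2
```

```bash
python3 -m pendant '[{"x":0,"y":0,"z":0.2,"rx":0,"ry":0,"rz":0,"jaw":0},{"x":0,"y":0,"z":0.4,"rx":0,"ry":0,"rz":0,"jaw":0},{"x":0,"y":0,"z":0.4,"rx":0,"ry":0,"rz":0,"jaw":0},{"x":0,"y":0,"z":0.4,"rx":0,"ry":0,"rz":0,"jaw":0}]'
```

```text
time_s: 3.45
tcp_pos: [0.5131, -0.1274, 0.0945]
eef_rot: [2.114, 2.32, 0.003]
wrist_force: [-12.0, 5.2, 44.9]
grip_width: 0.0001
gripper_force: 19.8
```

The trigger is at its stop. Let it up, then the second stroke.

```bash
python3 -m pendant '[{"x":0.2,"y":0,"z":-2,"rx":0,"ry":0,"rz":0,"jaw":0},{"x":0.5,"y":0,"z":-4,"rx":0,"ry":0,"rz":0,"jaw":0},{"x":0.7,"y":0,"z":-6.5,"rx":0,"ry":0,"rz":0,"jaw":0},{"x":0.7,"y":0,"z":-7,"rx":0,"ry":0,"rz":0,"jaw":0},{"x":0.7,"y":0,"z":-7,"rx":0,"ry":0,"rz":0,"jaw":0},{"x":0.7,"y":0,"z":-7,"rx":0,"ry":0,"rz":0,"jaw":0},{"x":0.7,"y":0,"z":-7,"rx":0,"ry":0,"rz":0,"jaw":0},{"x":0.7,"y":0,"z":-5,"rx":0,"ry":0,"rz":0,"jaw":0},{"x":0.6,"y":0,"z":-4,"rx":0,"ry":0,"rz":0,"jaw":0},{"x":0.5,"y":0,"z":-3,"rx":0,"ry":0,"rz":0,"jaw":0},{"x":0.3,"y":0,"z":-2,"rx":0,"ry":0,"rz":0,"jaw":0},{"x":0.1,"y":0,"z":-1,"rx":0,"ry":0,"rz":0,"jaw":0},{"x":0,"y":0,"z":-0.5,"rx":0,"ry":0,"rz":0,"jaw":0},{"x":0,"y":0,"z":-0.1,"rx":0,"ry":0,"rz":0,"jaw":0},{"x":0,"y":0,"z":-0.1,"rx":0,"ry":0,"rz":0,"jaw":0},{"x":0,"y":0,"z":-0.1,"rx":0,"ry":0,"rz":0,"jaw":0}]'; python3 -c "
from h import *
d=shot('top','top2')
a=d['pixels'][180:285,200:440,::-1];cv2.imwrite('pics/z2.png',cv2.resize(a,None,fx=3.3,fy=3.3,interpolation=3))"
```

```text
time_s: 5.05
tcp_pos: [0.5135, -0.1285, 0.0941]
eef_rot: [2.116, 2.319, 0.003]
wrist_force: [-9.6, 3.2, 42.9]
grip_width: -0.0001
gripper_force: 19.8
```

View pics/z2.png

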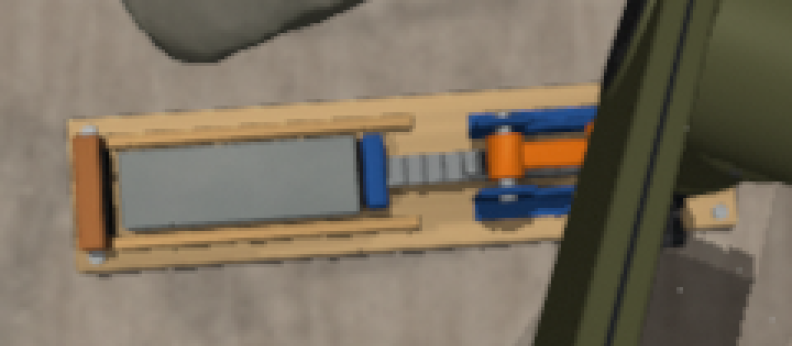

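The jaw now touches the stone, which is about 8 zoom pixels (around 5 mm) from the stop face at x≈110. Third stroke, watching the force.

```bash
python3 -m pendant '[{"x":0.2,"y":0,"z":-2,"rx":0,"ry":0,"rz":0,"jaw":0},{"x":0.5,"y":0,"z":-4,"rx":0,"ry":0,"rz":0,"jaw":0},{"x":0.7,"y":0,"z":-6.5,"rx":0,"ry":0,"rz":0,"jaw":0},{"x":0.7,"y":0,"z":-7,"rx":0,"ry":0,"rz":0,"jaw":0},{"x":0.7,"y":0,"z":-7,"rx":0,"ry":0,"rz":0,"jaw":0},{"x":0.7,"y":0,"z":-7,"rx":0,"ry":0,"rz":0,"jaw":0},{"x":0.7,"y":0,"z":-7,"rx":0,"ry":0,"rz":0,"jaw":0},{"x":0.7,"y":0,"z":-5,"rx":0,"ry":0,"rz":0,"jaw":0},{"x":0.6,"y":0,"z":-4,"rx":0,"ry":0,"rz":0,"jaw":0},{"x":0.5,"y":0,"z":-3,"rx":0,"ry":0,"rz":0,"jaw":0},{"x":0.3,"y":0,"z":-2,"rx":0,"ry":0,"rz":0,"jaw":0},{"x":0.1,"y":0,"z":-1,"rx":0,"ry":0,"rz":0,"jaw":0},{"x":0,"y":0,"z":-0.5,"rx":0,"ry":0,"rz":0,"jaw":0},{"x":0,"y":0,"z":-0.1,"rx":0,"ry":0,"rz":0,"jaw":0},{"x":0,"y":0,"z":-0.1,"rx":0,"ry":0,"rz":0,"jaw":0},{"x":0,"y":0,"z":-0.1,"rx":0,"ry":0,"rz":0,"jaw":0}]'; python3 -c "
from h import *
d=shot('top','top3')
a=d['pixels'][180:285,200:440,::-1];cv2.imwrite('pics/z3.png',cv2.resize(a,None,fx=3.3,fy=3.3,interpolation=3))"
```

```text
time_s: 6.7
tcp_pos: [0.5134, -0.1287, 0.0946]
eef_rot: [2.116, 2.32, 0.002]
wrist_force: [-9.0, 2.3, 37.6]
grip_width: 0.0
gripper_force: 17.8
```

View pics/z3.png

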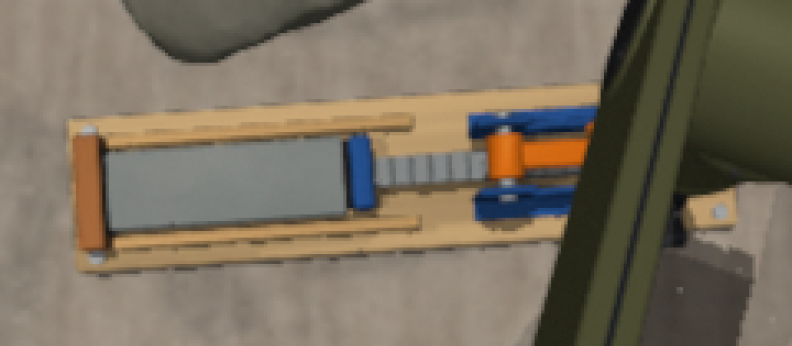

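The stone is now flush against the stop. I'll lift and move behind the trigger, above the release pad.

```bash
python3 -m pendant '[{"x":0.3,"y":0,"z":-2,"rx":0,"ry":0,"rz":0,"jaw":0},{"x":0.5,"y":0,"z":-4.5,"rx":0,"ry":0,"rz":0,"jaw":0},{"x":0.5,"y":0,"z":-7.5,"rx":0,"ry":0,"rz":0,"jaw":0},{"x":-1,"y":0,"z":-8,"rx":0,"ry":0,"rz":0,"jaw":0},{"x":-3.5,"y":0,"z":-8,"rx":0,"ry":0,"rz":0,"jaw":0},{"x":-6.2,"y":0,"z":-8,"rx":0,"ry":0,"rz":0,"jaw":0},{"x":-6.2,"y":0,"z":-8,"rx":0,"ry":0,"rz":0,"jaw":0},{"x":-6.2,"y":0,"z":-8,"rx":0,"ry":0,"rz":0,"jaw":0}]'; python3 -c "
from h import *
rel((.518,-.191,.085),(.518,-.191,.067))
w=shot('wrist','w2')"
```

```text
time_s: 7.55
tcp_pos: [0.5178, -0.1908, 0.1687]
eef_rot: [-2.117, -2.317, 0.001]
wrist_force: [0.2, -0.2, -0.8]
grip_width: -0.0001
gripper_force: 0.0
7.55 [ 0.5178075  -0.19079062  0.16869476] [ 0.1663701  -0.17005095 -0.75469171] [ 0.99593202  0.09006905 -0.00264265]
(0.518, -0.191, 0.085) [-0.04  0.04  8.37]
(0.518, -0.191, 0.067) [-0.04  0.04 10.17]
rot [-0.00264008 -0.00176871 -0.00291428]
```

View pics/w2.png

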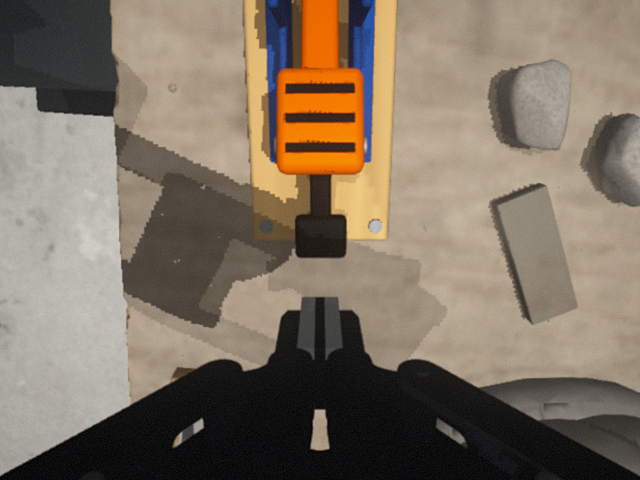

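The fingertips are in line with the black pad, centred near (321,235). Before going down I'll check how far the camera sits above the trigger.

```bash
python3 -c "
import pickle,numpy as np,cv2
d=pickle.load(open('pics/w2.pkl','rb'));T=d['T_tool_cam'];print(T)
K=d['K'];i=np.linalg.inv(T)
for p in((0,0,.0887),(-.0,0,.1027),(.067,0,.0317)):
  q=i@np.array([*p,1]);print(p,K[0,0]*q[0]/-q[2]+K[0,2],K[1,1]*-q[1]/-q[2]+K[1,2])"
```

```text
[[ 1.98159298e-04  9.52121348e-01  3.05720296e-01  7.77612355e-02]
 [ 9.99999165e-01  2.01847958e-04 -1.27679741e-03  5.64984973e-04]
 [-1.27737509e-03  3.05720294e-01 -9.52120512e-01 -1.43452575e-01]
 [ 0.00000000e+00  0.00000000e+00  0.00000000e+00  1.00000000e+00]]
(0, 0, 0.0887) 317.93630908901093 242.55235164105738
(-0.0, 0, 0.1027) 317.9849044176767 235.31652818503818
(0.067, 0, 0.0317) 317.4875378314005 130.34133162231734
```

```bash
python3 -m pendant '[{"x":0.1,"y":0,"z":4,"rx":0,"ry":0,"rz":0,"jaw":0},{"x":0.1,"y":0,"z":7.5,"rx":0,"ry":0,"rz":0,"jaw":0},{"x":0.1,"y":0,"z":8.5,"rx":0,"ry":0,"rz":0,"jaw":0},{"x":0.1,"y":0,"z":9.2,"rx":0,"ry":0,"rz":0,"jaw":0},{"x":0.1,"y":0,"z":9.8,"rx":0,"ry":0,"rz":0,"jaw":0},{"x":0.1,"y":0,"z":10.2,"rx":0,"ry":0,"rz":0,"jaw":0},{"x":0.1,"y":0,"z":10.4,"rx":0,"ry":0,"rz":0,"jaw":0},{"x":0.1,"y":0,"z":10.4,"rx":0,"ry":0,"rz":0,"jaw":0},{"x":0.1,"y":0,"z":10.4,"rx":0,"ry":0,"rz":0,"jaw":0}]'
```

```text
time_s: 8.5
tcp_pos: [0.519, -0.1894, 0.0671]
eef_rot: [2.116, 2.321, 0.001]
wrist_force: [-2.4, 0.8, 4.8]
grip_width: -0.0001
gripper_force: 2.3
```

Press slightly further to the stop and hold.

```bash
python3 -m pendant '[{"x":0,"y":0,"z":0.15,"rx":0,"ry":0,"rz":0,"jaw":0},{"x":0,"y":0,"z":0.3,"rx":0,"ry":0,"rz":0,"jaw":0},{"x":0,"y":0,"z":0.4,"rx":0,"ry":0,"rz":0,"jaw":0},{"x":0,"y":0,"z":0.4,"rx":0,"ry":0,"rz":0,"jaw":0},{"x":0,"y":0,"z":0.4,"rx":0,"ry":0,"rz":0,"jaw":0},{"x":0,"y":0,"z":0.4,"rx":0,"ry":0,"rz":0,"jaw":0},{"x":0,"y":0,"z":0.4,"rx":0,"ry":0,"rz":0,"jaw":0},{"x":0,"y":0,"z":0.4,"rx":0,"ry":0,"rz":0,"jaw":0},{"x":0,"y":0,"z":0.4,"rx":0,"ry":0,"rz":0,"jaw":0},{"x":0,"y":0,"z":0.4,"rx":0,"ry":0,"rz":0,"jaw":0},{"x":0,"y":0,"z":0.4,"rx":0,"ry":0,"rz":0,"jaw":0},{"x":0,"y":0,"z":0.4,"rx":0,"ry":0,"rz":0,"jaw":0},{"x":0,"y":0,"z":0.4,"rx":0,"ry":0,"rz":0,"jaw":0},{"x":0,"y":0,"z":0.4,"rx":0,"ry":0,"rz":0,"jaw":0},{"x":0,"y":0,"z":0.4,"rx":0,"ry":0,"rz":0,"jaw":0},{"x":0,"y":0,"z":0.4,"rx":0,"ry":0,"rz":0,"jaw":0}]'; python3 -c "
from h import *
d=shot('top','top4')
a=d['pixels'][180:285,200:440,::-1];cv2.imwrite('pics/z4.png',cv2.resize(a,None,fx=3.3,fy=3.3,interpolation=3))"
```

```text
time_s: 10.1
tcp_pos: [0.5194, -0.1895, 0.0656]
eef_rot: [2.115, 2.319, 0.002]
wrist_force: [-6.2, 2.5, 24.0]
grip_width: -0.0
gripper_force: 10.5
```

View pics/z4.png

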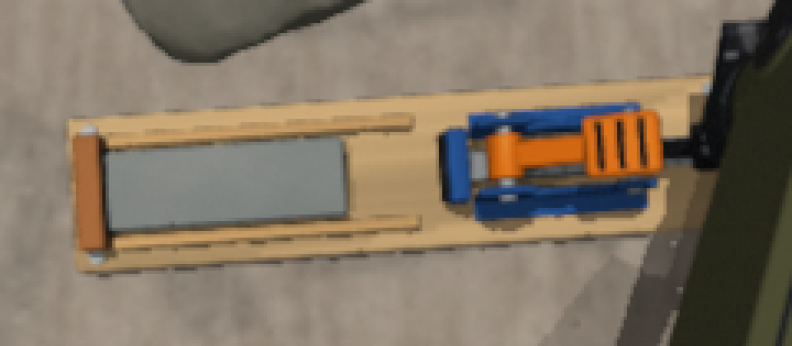

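The jaw is back at its starting place (u≈333) and the stone is still at the stop. Lift clear.

```bash
python3 -m pendant '[{"x":0,"y":0,"z":-2,"rx":0,"ry":0,"rz":0,"jaw":0},{"x":-0.5,"y":0,"z":-5,"rx":0,"ry":0,"rz":0,"jaw":0},{"x":-1,"y":0,"z":-9,"rx":0,"ry":0,"rz":0,"jaw":0},{"x":-1,"y":0,"z":-13,"rx":0,"ry":0,"rz":0,"jaw":0},{"x":-1,"y":0,"z":-14,"rx":0,"ry":0,"rz":0,"jaw":0},{"x":-1,"y":0,"z":-14,"rx":0,"ry":0,"rz":0,"jaw":0},{"x":-1,"y":0,"z":-14,"rx":0,"ry":0,"rz":0,"jaw":0}]'; python3 -c "
from h import *
d=shot('top','top5')
a=d['pixels'][180:285,200:440,::-1];cv2.imwrite('pics/z5.png',cv2.resize(a,None,fx=3.3,fy=3.3,interpolation=3))"
```

```text
time_s: 10.85
tcp_pos: [0.5193, -0.199, 0.2016]
eef_rot: [-2.117, -2.321, -0.0]
wrist_force: [-0.5, 0.3, -0.1]
grip_width: -0.0001
gripper_force: 0.0
```

View pics/z5.png

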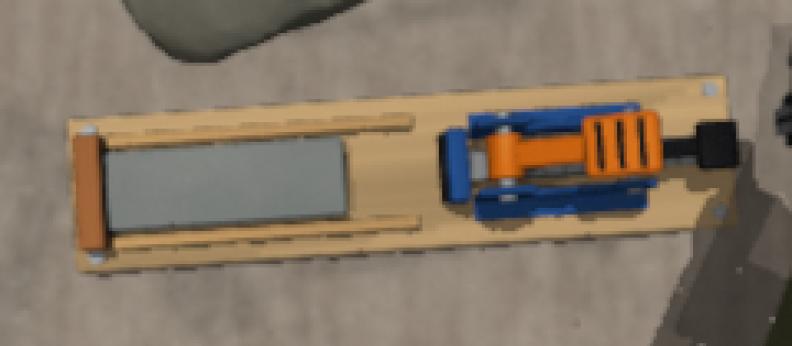

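The stone is seated, the jaw is fully back and the arm is clear.

```bash
python3 -c "
from plant import hand_in
print(hand_in())"
```

```text
the job is handed in; nothing more can be done
None
```

The job is handed in: three trigger strokes pushed the whetstone flush against the end stop, and the release lever let the jaw slide fully back. In the last picture the stone was still seated and the arm clear, but hand-in gave no verdict.

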